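# Set out the bottles of a dosing station

### The arm

A 6-joint arm with a two-finger parallel gripper is mounted at the origin on the work surface. World frame = base frame: x ahead of the robot, y to its left, z up, the work surface at z = 0. Lengths are in m, angles in degrees, forces in N, time in s.
With the tool pointing down it reaches from about 0.4 to 0.825 m from the base axis. Payload 7 kg.
Tool frame: the origin (TCP) lies at the very end of the fingers, on their centre line; the grasp point (between the pads) lies 19 mm behind it (hold_point_z is the distance from the TCP to the grasp point, in m); x points along the fingers, y is the direction in which the jaws open and shut, and the axes are right-handed (so a half turn about x gives the same grasp; the last joint's range is limited). The gripper opens to 88 mm and grips with 3 to 60 N. Pads are 19 mm wide; open, the fingers measure 130 mm over their backs; the gripper's body (78 mm by 193 mm) begins 47 mm behind the grasp point.
Start: joints at [-60.441, 20.546, 0.682, 0, -70.136, -16.507], TCP at [0.152, -0.658, 0.192] pointing down, gripper open.
Joint ranges: [-176.03, 176.03], [-82.01, 121.73], [-58.28, 71.71], [-173.87, 95.51], [-174.79, -0.11], [-173.66, 173.66]. Speed limits (degrees/s): [136.94, 136.94, 172.46, 180, 180, 180].

### API

Orientations are given as [roll, pitch, yaw] about the fixed x, y, z axes, in that order (R = Rz(yaw) Ry(pitch) Rx(roll)).
In Python, from plant import * gives the robot as it stands.
- The arm moves only by the shell command python3 -m crank 'ROWS'. ROWS is a JSON object of lists of equal length, an entry for each row: "delta_pos": the shift along the tool's x, y, z in m, a list of three; "turn": the turn, a rotation vector about the tool's x, y, z in degrees, a list of three; "grip": the opening, from 0 (shut) to 1 (fully open). A call has 1 to 12 rows; each row is the pose to reach, as a shift and turn from the pose commanded when the call began, along the tool's axes at that moment; what a row does not reach only later rows make up. A row lasts 1/12 s, in which the tool goes at most 41.7 mm and 7.16 degrees, less where a joint would pass 70% of its speed; a pose out of reach is approached as far as the arm can. A call with a gripper value outside its range is refused whole. The fingers move at their own pace and stop on an object; the grip force is fixed at half the most. Time passes only in rows, so rows that repeat a pose let the fingers close. It gives the time, the measured TCP pose, the force and the opening at its end, in the units of the state.
- get_obs(): the state, without advancing time (a new reading comes with each control period).
- snapshot(name): name is "side" or "top" or "wrist"; returns a dict with "pixels" (480x640x3 uint8, blue, green, red), "range_z" (480x640 float32, m along the optical axis (not along the pixel's ray), 0 where there is no reading), "camera_matrix" (3x3 intrinsics, pixels), "eye" and "rotation" of the camera in the world. Camera axes: x right, y up, looking along -z (the intrinsics and any distortion apply to the point x, -y, -z); pixel columns grow to the right and rows downward; lengths in m; the calibration is good to about 2 mm. A picture is of the moment at which its call begins.
- close_job(): hands the job in, once; it reports no verdict.
The state is a dict: "clock": time; "joint_pos": joint angles; "qvel": joint speeds; "tau": joint torques, N m; "tool_pos": TCP position; "orientation": TCP orientation; "force": force on the tool from outside, world axes, zero at the start; "moment": the same for the moment, N m; "opening": finger opening in m.
Only numpy, scipy, OpenCV 4.12 (cv2) and the standard library are available. Lean on these libraries where they do the work, as an engineer would, in place of code of your own. Each camera call takes 0.05 s, during which the arm holds its last target. There are 200 camera calls.

### The job

Set out the dosing station, with left and right as seen from the robot's base looking out over the bench. Put the grey riser block in the middle of the blue drip tray, its long side along the tray's long side, and stand the blue-capped bottle upright on the middle of the riser; stand the red-capped bottle on the bench directly left of the white pump and the yellow-capped bottle directly right of it, each level with the middle of the pump's side and with a gap of 20 mm between glass and pump. Set the bottles down gently, never tip one over or drop one, and leave the beaker, the wrench and the amber jar where they are.

Things in the scene. Friction and masses are not known exactly. Their poses are not given: they have to be found in the camera images.
- pump: dosing pump fixed to the bench: white box 100 x 100 x 90 mm high, dark screen on its front (-x) face, dark disc on top, red stripe along the left (+y) and yellow along the right (-y) edge of its top. Origin: centre of its underside; x out of its back, y out of its left side, z up. Turned up to 0.25 rad. A bottle 20 mm off its side has its axis 98 mm from the origin along y.
- drip_tray: blue plastic drip tray, fixed to the bench, 110 mm (x) by 140 mm (y, its long side); flat floor 6 mm above the bench, inside a rim 4 mm wide that is 10 mm high above the bench. Origin: centre of its underside, on the bench; z up.
- riser: grey plastic riser block with two dark rubber strips across its flat top, 60 mm (x) by 90 mm (y, its long side) by 50 mm high, about 0.3 kg, loose. Grip it across the 60 mm. Origin: centre of its underside; z up. It belongs on the drip tray before the bottle is set on it.
- feed_bottle: Feed bottle: clear glass laboratory bottle, blue screw cap, a dark brown filling. 105 mm tall: body 56 mm across up to height 62, shoulder to a 36 mm neck at 74, cap 44 mm across from 81 to 105 (good to grip from above). About 0.2 kg, loose, upright at the start. Origin: centre of its underside; z up; yaw means nothing. Goes on top of the riser.
- acid_bottle: Acid bottle: clear glass laboratory bottle, red screw cap, a white filling. 105 mm tall: body 56 mm across up to height 62, shoulder to a 36 mm neck at 74, cap 44 mm across from 81 to 105 (good to grip from above). About 0.2 kg, loose, upright at the start. Origin: centre of its underside; z up; yaw means nothing. Goes left (+y) of the pump.
- base_bottle: Base bottle: clear glass laboratory bottle, yellow screw cap, a green filling. 105 mm tall: body 56 mm across up to height 62, shoulder to a 36 mm neck at 74, cap 44 mm across from 81 to 105 (good to grip from above). About 0.2 kg, loose, upright at the start. Origin: centre of its underside; z up; yaw means nothing. Goes right (-y) of the pump.
- beaker: bystander: clear plastic beaker, 54 mm across the rim, 70 mm tall, loose, standing beyond the work. Origin: centre of its underside.
- wrench: bystander: steel wrench 150 mm long, lying loose on the bench near the left edge of the work. Origin: under its middle; x along it.
- spare_jar: bystander: amber glass jar with a black lid, 48 mm across, 60 mm tall, loose, standing near the right edge of the work. Origin: centre of its underside.

How it is judged (in metres and radians):
At the end, for the whole second after the job is handed in: Riser flat on the tray floor, within 12 mm of centre each way and 0.17 rad; blue-capped bottle upright on it within 12 mm; red left (+y), yellow right (-y) of the pump on the bench, axes 83 to 113 mm from its middle (gap 5 to 35 mm), within 15 mm of its mid line; all released and at rest (x of riser in the frame of drip_tray between -0.012 and 0.012 m and y of riser in the frame of drip_tray between -0.012 and 0.012 m and z of riser in the frame of drip_tray between 0.003 and 0.009 m and angle between the y axis of riser and the y axis of drip_tray, either way round below 0.17 rad and angle between each of riser, feed_bottle, acid_bottle, base_bottle's own z axis and vertical below 0.05 rad and horizontal distance between feed_bottle and riser below 0.012 m and z of feed_bottle in the frame of riser between 0.047 and 0.053 m and x of acid_bottle in the frame of pump between -0.015 and 0.015 m and y of acid_bottle in the frame of pump between 0.083 and 0.113 m and height (world z) of acid_bottle between -0.003 and 0.003 m and x of base_bottle in the frame of pump between -0.015 and 0.015 m and y of base_bottle in the frame of pump between -0.113 and -0.083 m and height (world z) of base_bottle between -0.003 and 0.003 m and linear speed of each of riser, feed_bottle, acid_bottle, base_bottle below 0.02 m/s and angular speed of each of riser, feed_bottle, acid_bottle, base_bottle below 0.2 rad/s and contact force between the fingers and riser below 0.1 N and contact force between the fingers and feed_bottle below 0.1 N and contact force between the fingers and acid_bottle below 0.1 N and contact force between the fingers and base_bottle below 0.1 N); the robot touches nothing.
It fails at once if a bottle is tipped by more than 0.6 rad (angle between any of feed_bottle, acid_bottle, base_bottle's own z axis and vertical above 0.6 rad).
It fails at once if a bottle is dropped: it moves faster than 0.6 m/s (a fall of about 20 mm) while no finger touches it ((linear speed of feed_bottle above 0.6 m/s and contact force between the fingers and feed_bottle below 0.05 N) or (linear speed of acid_bottle above 0.6 m/s and contact force between the fingers and acid_bottle below 0.05 N) or (linear speed of base_bottle above 0.6 m/s and contact force between the fingers and base_bottle below 0.05 N)).
It fails at once if the beaker, the wrench or the amber jar is moved by more than 25 mm (distance of any of beaker, wrench, spare_jar from where it was at the start of the episode above 0.025 m).
It also fails if it takes over 99 s, if anything falls off the work surface, if the arm or the gripper's body presses on something with over 40 N, if the wrist force passes 120 N, or if a joint passes its speed limit or range.

## Working session

There is one attempt and no reset: what is moved stays moved. The work goes in short steps, Python scripts to look and compute and a shell command to move; the robot and the scene stay as the last step left them, time stands still between calls to the robot, and variables do not carry over. Pictures are saved under pics/ and viewed, about 12 in all and at most 16, crops included, and the job is handed in when it is done.

```bash
ls; mkdir -p pics; python3 - <<'E'
from plant import *
import cv2
print(get_obs())
for n in("top","side"):
    s=snapshot(n); cv2.imwrite(f"pics/{n}0.png",s["pixels"]); print(n,s["camera_matrix"],s["eye"],s["rotation"],[k for k in s])
E
```

```text
pics
{'clock': 0.0, 'joint_pos': array([-6.04406794e+01,  2.05906200e+01,  6.33835843e-01, -1.81194794e-02,
       -7.01352555e+01, -1.65070943e+01]), 'qvel': array([-0.06707816, -0.00696798,  0.05251884,  0.00633271, -0.06693459,
       -0.03113327]), 'tau': array([ 6.10137395e-04, -5.82725322e+01,  2.93051791e+01,  6.99672371e+00,
        7.16711045e-03, -1.24096709e-04]), 'tool_pos': array([ 0.15228025, -0.6570475 ,  0.19113869]), 'orientation': array([ 96.02351737,  89.90639696, 109.06957299]), 'force': array([-0.33758919, -1.30013951, -0.50085848]), 'moment': array([ 0.02963064,  0.02551742, -0.00361164]), 'opening': 0.08735452477384577}
top [[470.78869943   0.         308.27254943]
 [  0.         470.78869943 240.89024437]
 [  0.           0.           1.        ]] [0.37853437 0.01385027 1.17479519] [ 11.42922526   0.23844471 -89.97802282] ['pixels', 'range_z', 'camera_matrix', 'eye', 'rotation']
side [[437.18600856   0.         319.01411053]
 [  0.         437.18600856 230.17301267]
 [  0.           0.           1.        ]] [0.09673494 0.87532074 0.74027707] [  54.71510149   -0.39731075 -150.31163672] ['pixels', 'range_z', 'camera_matrix', 'eye', 'rotation']
```

View pics/top0.png

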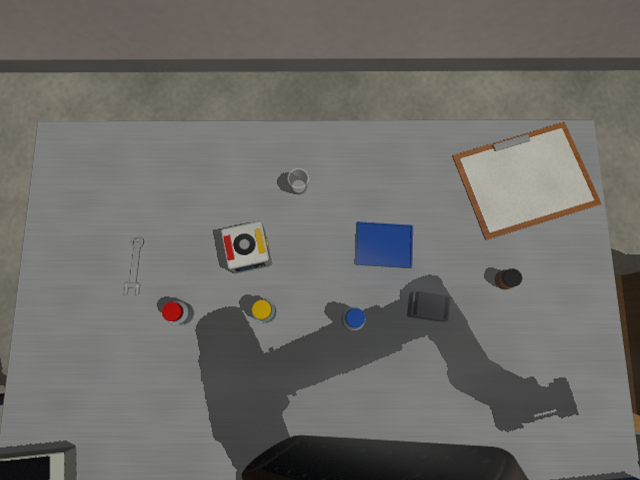

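View pics/side0.png

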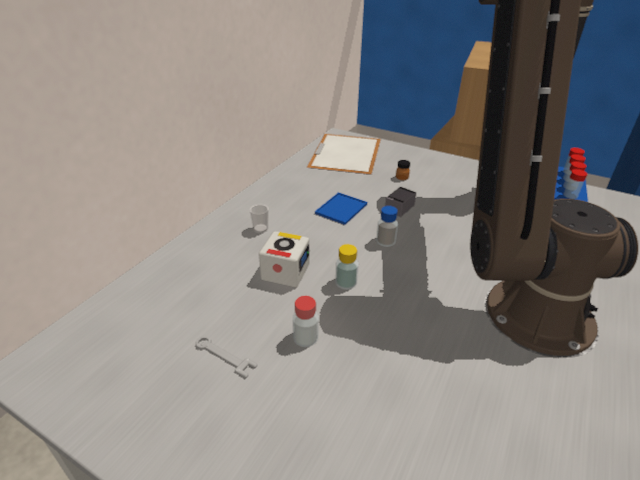

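```bash
cat > h.py <<'E'
from plant import *
import cv2, numpy as np
from scipy.spatial.transform import Rotation as R
np.set_printoptions(precision=4,suppress=True)
def ray(s,uv,z):
    "pixels (N,2) -> world points on plane z"
    uv=np.atleast_2d(uv).astype(float); K=s["camera_matrix"]
    d=np.c_[(uv[:,0]-K[0,2])/K[0,0],-(uv[:,1]-K[1,2])/K[1,1],-np.ones(len(uv))]
    d=d@R.from_euler("xyz",s["rotation"],degrees=True).as_matrix().T
    e=np.asarray(s["eye"]); return e+d*((z-e[2])/d[:,2])[:,None]
def height(s):
    "world points for each pixel from range"
    v,u=np.mgrid[:480,:640]; K=s["camera_matrix"]; r=s["range_z"]
    p=np.stack([(u-K[0,2])/K[0,0]*r,-(v-K[1,2])/K[1,1]*r,-r],-1)
    return p@R.from_euler("xyz",s["rotation"],degrees=True).as_matrix().T+np.asarray(s["eye"])
def big(m,n=1):
    c,_=cv2.findContours(m.astype(np.uint8),cv2.RETR_EXTERNAL,cv2.CHAIN_APPROX_NONE)
    return sorted(c,key=cv2.contourArea)[::-1][:n]
def rect(s,c,z):
    p=ray(s,c.reshape(-1,2),z)[:,:2]
    (cx,cy),(w,h),a=cv2.minAreaRect((p*1000).astype(np.float32))
    # angle of the long side
    if w<h: a+=90; w,h=h,w
    return np.array([cx/1000,cy/1000,w,h,(a+90)%180-90])
def hsv(s): 
    return cv2.split(cv2.cvtColor(s["pixels"],cv2.COLOR_BGR2HSV))
def tool():
    o=get_obs(); M=R.from_euler("xyz",o["orientation"],degrees=True).as_matrix()
    return o,np.array(o["tool_pos"]),M
E
python3 - <<'E'
from h import *
s=snapshot("top"); H,S,V=hsv(s); P=height(s)
v,u=np.mgrid[:480,:640]
box=lambda a,b,c,d:(u>=a)&(u<b)&(v>=c)&(v<d)
sat=(S>140)&(V>50)
def circ(m,z,n):
    c=big(m)[0]; (x,y),r=cv2.minEnclosingCircle(c); print(n,ray(s,[[x,y]],z)[0],'r',r/470*1.07)
circ(sat&((H<8)|(H>172))&box(150,200,290,330),.105,'red')
circ(sat&(H>18)&(H<35)&box(245,285,290,330),.105,'yel')
circ(sat&(H>100)&(H<130)&box(335,375,300,335),.105,'blue')
print('tray',rect(s,big((S>120)&(H>100)&(H<130)&box(340,430,210,280))[0],.010))
z=P[...,2]
for n,b,lo,hi,zz in(('pump',(200,290,205,285),.08,.1,.09),('riser',(395,465,280,335),.04,.06,.05)):
    m=(z>lo)&(z<hi)&box(*b); c=big(m)[0]; print(n,rect(s,c,zz),np.median(z[m]),cv2.contourArea(c))
for n,b in(('redstripe',(H<8)|(H>172)),('yelstripe',(H>18)&(H<35))):
    c=big(sat&b&box(215,275,220,270))[0]; print(n,rect(s,c,.09))
for n,b,lo in(('beaker',(280,320,160,200),.02),('jar',(490,530,260,295),.04)):
    m=(z>lo)&box(*b); print(n,m.sum(),np.median(P[m],0) if m.any() else 0)
print('wrench ends',ray(s,[[138,242],[131,290]],.005))
cam=snapshot("wrist"); cv2.imwrite("pics/w0.png",cam["pixels"]); o,p,M=tool()
print(cam["camera_matrix"],M.T@(np.array(cam["eye"])-p),M.T@R.from_euler("xyz",cam["rotation"],degrees=True).as_matrix()); print(M)
E
```

```text
red [0.4335 0.3257 0.105 ] r 0.02356637958770103
yel [0.4378 0.1244 0.105 ] r 0.022153383721696573
blue [ 0.4199 -0.0865  0.105 ] r 0.02182928815801093
tray [  0.6049  -0.1724 139.8388 109.0023  86.3901]
pump [ 0.5901  0.1678 99.9964 99.4225 12.5918] 0.08900862882361515 1674.5
riser [ 0.4501 -0.27   91.1392 60.2011 81.5158] 0.048629952193105064 919.0
redstripe [ 0.5824  0.2059 58.0336 14.6649 12.2485]
yelstripe [ 0.5989  0.1337 57.6914 14.7563 12.1733]
beaker 320 [0.7701 0.0426 0.0559]
jar 301 [ 0.5163 -0.4649  0.0583]
wrench ends [[0.6124 0.4509 0.005 ]
 [0.4906 0.4596 0.005 ]]
[[345.3109   0.     319.2266]
 [  0.     345.3109 232.5769]
 [  0.       0.       1.    ]] [-0.1932 -0.     -0.0763] [[-0.0001  0.2822 -0.9594]
 [ 1.      0.0006  0.0001]
 [ 0.0006 -0.9594 -0.2822]]
[[-0.0004 -0.2258  0.9742]
 [ 0.001   0.9742  0.2258]
 [-1.      0.001  -0.0002]]
```

```bash
cat > plan.py <<'E'
import sys
from h import *
x,y,z,yaw=map(float,sys.argv[1:5]); o,p,M=tool(); a=np.radians(yaw)
X=np.array([0,0,-1.]);Y=np.array([np.cos(a),np.sin(a),0]);T=np.c_[X,Y,np.cross(X,Y)]
print("t",round(o["clock"],2),"at",p,"jaw",round(np.degrees(np.arctan2(M[1,1],M[0,1])),2),"open",round(o["opening"],4),"F",np.round(o["force"],1),"q",np.round(o["joint_pos"]))
print("dpos",M.T@(np.array([x,y,z])-p),"turn",R.from_matrix(M.T@T).as_rotvec(degrees=True))
E
python3 plan.py 0.450 -0.270 0.12 171.5
```

```text
t 0.2 at [ 0.1523 -0.6573  0.1915] jaw 103.05 open 0.0871 F [ 0.2  0.6 -0.3] q [-60.  21.   1.  -0. -70. -17.]
dpos [0.0717 0.31   0.3774] turn [-68.4504   0.0271  -0.0569]
```

```bash
python3 -m crank '{"delta_pos":[[0,0.01,0.01],[0,0.03,0.04],[0.005,0.06,0.07],[0.01,0.09,0.11],[0.02,0.12,0.145],[0.03,0.15,0.18],[0.04,0.18,0.22],[0.05,0.21,0.255],[0.055,0.24,0.29],[0.06,0.27,0.33],[0.065,0.295,0.36],[0.07,0.31,0.377]],"turn":[[-4,0,0],[-10,0,0],[-16,0,0],[-22,0,0],[-28,0,0],[-34,0,0],[-40,0,0],[-46,0,0],[-52,0,0],[-58,0,0],[-64,0,0],[-68.4,0,0]],"grip":[1,1,1,1,1,1,1,1,1,1,1,1]}'; python3 plan.py 0.450 -0.270 0.013 171.5
```

```text
clock: 1.2
tool_pos: [0.4343, -0.2904, 0.1265]
orientation: [-100.3, 89.9, -18.5]
force: [0.9, -0.9, 0.5]
opening: 0.0882
t 1.2 at [ 0.4343 -0.2904  0.1265] jaw 171.78 open 0.0882 F [ 0.9 -0.9  0.5] q [-12.   9. -24.   0. -57.   4.]
dpos [ 0.1135 -0.0125  0.0225] turn [ 0.2766 -0.0092  0.0514]
```

```bash
python3 -m crank '{"delta_pos":[[0.01,0,0],[0.01,0,0],[0.01,0,0],[0.01,0,0]],"turn":[[0,0,0],[0,0,0],[0,0,0],[0,0,0]],"grip":[1,1,1,1]}'; python3 plan.py 0.450 -0.270 0.013 171.5; python3 -c '
from h import *
s=snapshot("wrist"); cv2.imwrite("pics/w1.png",s["pixels"])'
```

```text
clock: 1.53
tool_pos: [0.4327, -0.2928, 0.1166]
orientation: [129.1, 90.0, -149.5]
force: [-0.5, 0.1, -0.3]
opening: 0.0875
t 1.53 at [ 0.4327 -0.2928  0.1166] jaw 171.38 open 0.0875 F [-0.5  0.1 -0.3] q [-13.  10. -25.   0. -56.   4.]
dpos [ 0.1036 -0.0137  0.0252] turn [-0.1215 -0.0096 -0.0118]
```

View pics/w1.png

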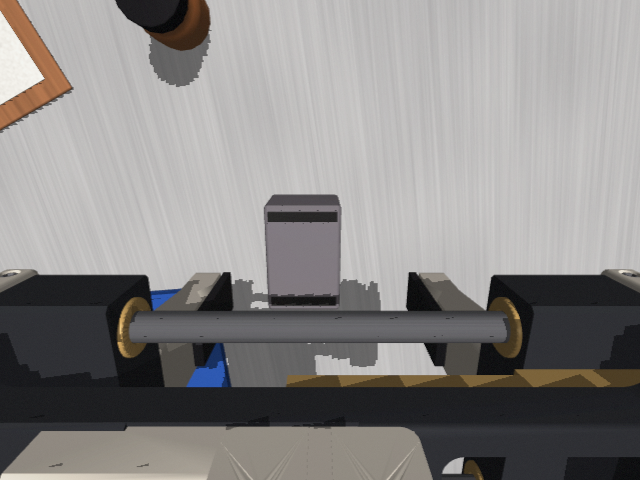

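```bash
python3 -c '
from h import *
s=snapshot("wrist"); p=ray(s,[[265,207],[341,207],[340,305],[267,305]],.05)[:,:2];print(p,p.mean(0))
print(rect(s,np.array([[265,207],[341,207],[340,305],[267,305]]),.05))'; python3 plan.py 0.450 -0.270 0.013 171.5
```

```text
[[ 0.471  -0.3195]
 [ 0.4132 -0.3107]
 [ 0.4252 -0.228 ]
 [ 0.4856 -0.2372]] [ 0.4488 -0.2739]
[ 0.4491 -0.2739 83.6413 61.0796 81.3319]
t 1.63 at [ 0.4327 -0.2932  0.1169] jaw 171.33 open 0.0874 F [-1.3  0.1  0.1] q [-13.  10. -25.   0. -56.   4.]
dpos [ 0.1039 -0.0135  0.0256] turn [-0.1705 -0.0108  0.0342]
```

```bash
python3 -m crank '{"delta_pos":[[0,-0.007,0.013],[0,-0.0135,0.025],[0.015,-0.0135,0.025],[0.035,-0.0135,0.025],[0.055,-0.0135,0.025],[0.075,-0.0135,0.025],[0.09,-0.0135,0.025],[0.1,-0.0135,0.025],[0.103,-0.0135,0.025],[0.103,-0.0135,0.025],[0.103,-0.0135,0.025],[0.103,-0.0135,0.025]],"turn":[[0,0,0],[0,0,0],[0,0,0],[0,0,0],[0,0,0],[0,0,0],[0,0,0],[0,0,0],[0,0,0],[0,0,0],[0,0,0],[0,0,0]],"grip":[1,1,1,1,1,1,1,1,1,1,1,0.5]}'; python3 -m crank '{"delta_pos":[[0,0,0],[0,0,0],[0,0,0],[0,0,0],[0,0,0],[0,0,0]],"turn":[[0,0,0],[0,0,0],[0,0,0],[0,0,0],[0,0,0],[0,0,0]],"grip":[0.2,0.2,0.2,0.2,0.2,0.2]}';python3 plan.py 0.605 -0.1725 0.08 176.4
```

```text
clock: 2.63
tool_pos: [0.4511, -0.2697, 0.0144]
orientation: [-96.9, 89.9, -15.4]
force: [0.7, -0.0, 0.1]
opening: 0.0843
clock: 3.13
tool_pos: [0.4502, -0.2695, 0.0136]
orientation: [-142.0, 90.0, -60.5]
force: [-0.8, 0.8, 4.8]
opening: 0.0584
t 3.13 at [ 0.4502 -0.2695  0.0136] jaw 171.46 open 0.0584 F [-0.8  0.8  4.8] q [ -9.  17. -31.   0. -42.   1.]
dpos [-0.0664 -0.1387  0.1189] turn [-4.9424 -0.005   0.0036]
```

```bash
python3 -m crank '{"delta_pos":[[-0.02,0,0],[-0.045,0,0],[-0.066,-0.01,0.01],[-0.066,-0.03,0.025],[-0.066,-0.05,0.043],[-0.066,-0.07,0.06],[-0.066,-0.09,0.077],[-0.066,-0.11,0.095],[-0.066,-0.128,0.11],[-0.066,-0.139,0.119],[-0.066,-0.139,0.119],[-0.066,-0.139,0.119]],"turn":[[0,0,0],[0,0,0],[0,0,0],[-1,0,0],[-2,0,0],[-3,0,0],[-4,0,0],[-5,0,0],[-5,0,0],[-5,0,0],[-5,0,0],[-5,0,0]],"grip":[0.2,0.2,0.2,0.2,0.2,0.2,0.2,0.2,0.2,0.2,0.2,0.2]}'; python3 - <<'E'
from h import *
s=snapshot("wrist"); cv2.imwrite("pics/w2.png",s["pixels"])
E
python3 plan.py 0.605 -0.172 0.022 176.4
```

```text
clock: 4.13
tool_pos: [0.6049, -0.1719, 0.0782]
orientation: [84.7, 89.9, 171.2]
force: [-1.0, -0.3, -4.0]
opening: 0.0587
t 4.18 at [ 0.6043 -0.1724  0.0784] jaw 176.45 open 0.0587 F [-0.5 -0.5 -3.9] q [  2.  22. -14.  -0. -55.  -5.]
dpos [ 0.0564 -0.0007  0.0004] turn [ 0.0475  0.0082 -0.1176]
```

View pics/w2.png

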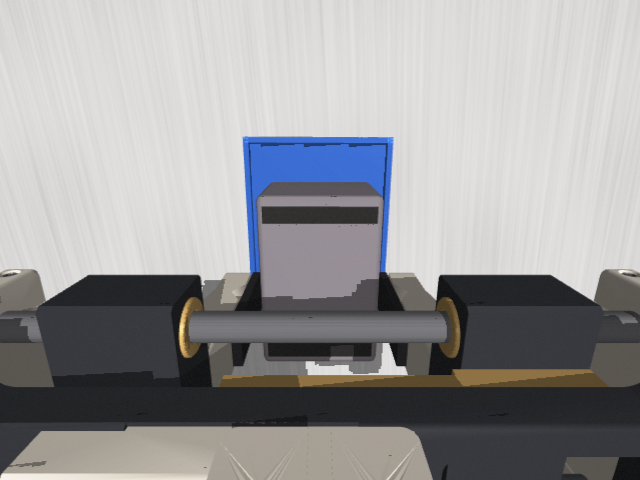

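```bash
python3 - <<'E'
from h import *
s=snapshot("wrist")
print(ray(s,[[258,196],[382,196],[263,359],[378,359]],.115)[:,:2], ray(s,[[244,138],[392,138]],.010)[:,:2])
E
```

```text
[[ 0.6295 -0.2218]
 [ 0.5727 -0.2182]
 [ 0.6367 -0.1347]
 [ 0.5758 -0.1308]] [[ 0.6547 -0.2471]
 [ 0.5467 -0.2403]]
```

```bash
python3 -m crank '{"delta_pos":[[0.015,0,0.001],[0.03,0,0.002],[0.042,0,0.003],[0.05,0,0.003],[0.055,0,0.003],[0.0575,0,0.003],[0.0575,0,0.003],[0.0575,0,0.003],[0.0575,0,0.003],[0.0575,0,0.003],[0.0575,0,0.003],[0.0575,0,0.003]],"turn":[[0,0,0],[0,0,0],[0,0,0],[0,0,0],[0,0,0],[0,0,0],[0,0,0],[0,0,0],[0,0,0],[0,0,0],[0,0,0],[0,0,0]],"grip":[0.2,0.2,0.2,0.2,0.2,0.2,0.2,0.2,0.2,0.6,0.85,0.9]}'; python3 -m crank '{"delta_pos":[[0,0,0],[0,0,0],[0,0,0],[-0.02,0,0],[-0.05,0,0],[-0.08,0,0],[-0.12,0,0],[-0.16,0,0],[-0.16,0,0],[-0.16,0,0]],"turn":[[0,0,0],[0,0,0],[0,0,0],[0,0,0],[0,0,0],[0,0,0],[0,0,0],[0,0,0],[0,0,0],[0,0,0]],"grip":[0.95,0.95,0.95,0.95,0.95,0.95,0.95,0.95,0.95,0.95]}';python3 plan.py 0.4205 -0.0865 0.18 180; python3 - <<'E'
from h import *
s=snapshot("wrist"); cv2.imwrite("pics/w3.png",s["pixels"])
s=snapshot("top");H,S,V=hsv(s);z=height(s)[...,2];v,u=np.mgrid[:480,:640];m=(z>.045)&(z<.065)&(u>345)&(u<425)&(v>205)&(v<285)
print([rect(s,c,.056) for c in big(m,2)])
E
```

```text
clock: 5.23
tool_pos: [0.6063, -0.1695, 0.0226]
orientation: [-95.2, 89.9, -8.7]
force: [1.1, -0.3, 0.3]
opening: 0.0671
clock: 6.07
tool_pos: [0.6074, -0.1695, 0.1853]
orientation: [-88.1, 89.6, -1.6]
force: [-0.5, 0.1, -1.0]
opening: 0.0832
t 6.07 at [ 0.6074 -0.1695  0.1853] jaw 176.46 open 0.0832 F [-0.5  0.1 -1. ] q [  2.  16.  -6.   0. -67.  -6.]
dpos [0.0041 0.1917 0.0714] turn [-3.5381  0.0008  0.369 ]
[array([ 0.6067, -0.1505, 60.0454, 48.664 , -1.4174]), array([ 0.6232, -0.208 , 17.4238, 17.004 , -2.1393])]
```

View pics/w3.png

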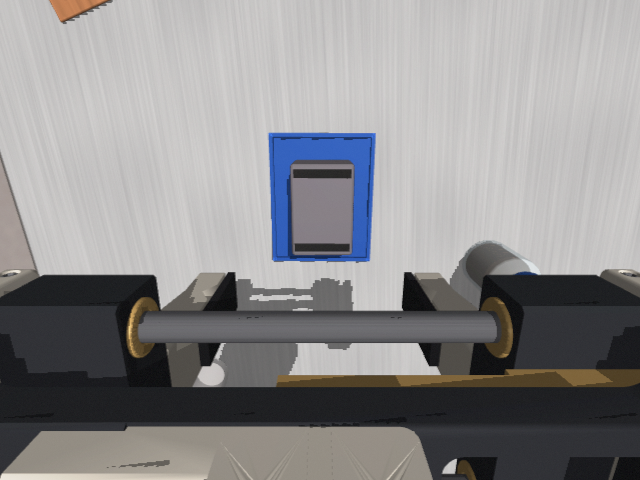

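```bash
python3 - <<'E'
from h import *
s=snapshot("wrist")
print('riser',rect(s,np.array([[291,165],[354,164],[353,255],[293,256]]),.056))
print('tray',rect(s,np.array([[269,133],[376,133],[371,261],[273,262]]),.010))
E
python3 plan.py 0.4205 -0.0865 0.18 180
```

```text
riser [ 0.6022 -0.1722 88.0761 58.9076 87.3976]
tray [  0.6023  -0.1738 140.0221 110.6647  86.738 ]
t 6.22 at [ 0.6048 -0.1693  0.1808] jaw 176.44 open 0.0831 F [-0.  -0.1  0.1] q [  2.  17.  -6.  -0. -67.  -6.]
dpos [0.0011 0.1891 0.0712] turn [-3.5602  0.0174 -0.093 ]
```

```bash
python3 -m crank '{"delta_pos":[[0,0.015,0.006],[0,0.037,0.014],[0,0.06,0.022],[0,0.085,0.031],[0,0.11,0.04],[0,0.135,0.05],[0,0.158,0.06],[0,0.178,0.067],[0,0.189,0.071],[0,0.189,0.071],[0,0.189,0.071],[0,0.189,0.071]],"turn":[[0,0,0],[-1,0,0],[-2,0,0],[-3,0,0],[-3.5,0,0],[-3.5,0,0],[-3.5,0,0],[-3.5,0,0],[-3.5,0,0],[-3.5,0,0],[-3.5,0,0],[-3.5,0,0]],"grip":[0.95,0.95,0.95,0.95,0.95,0.95,0.95,0.95,0.95,0.95,0.95,0.95]}';python3 plan.py 0.4203 -0.0865 0.076 180; python3 - <<'E'
from h import *
s=snapshot("wrist"); cv2.imwrite("pics/w4.png",s["pixels"])
H,S,V=hsv(s)
for c in big((S>120)&(V>40)&(H>100)&(H<130),3):
    (x,y),r=cv2.minEnclosingCircle(c); print(x,y,r,ray(s,[[x,y]],.105)[0])
E
```

```text
clock: 7.22
tool_pos: [0.4221, -0.087, 0.1817]
orientation: [147.0, 90.0, -123.0]
force: [0.9, 0.2, -1.0]
opening: 0.0835
t 7.22 at [ 0.4221 -0.087   0.1817] jaw 179.97 open 0.0835 F [ 0.9  0.2 -1. ] q [ 15.  -3. -29.   0. -64. -15.]
dpos [0.1057 0.0018 0.0005] turn [-0.0288 -0.0193 -0.0126]
132.5 115.5 97.53214263916016 [ 0.5605 -0.1745  0.105 ]
321.0899353027344 224.6487274169922 27.820955276489258 [ 0.4206 -0.0906  0.105 ]
```

View pics/w4.png

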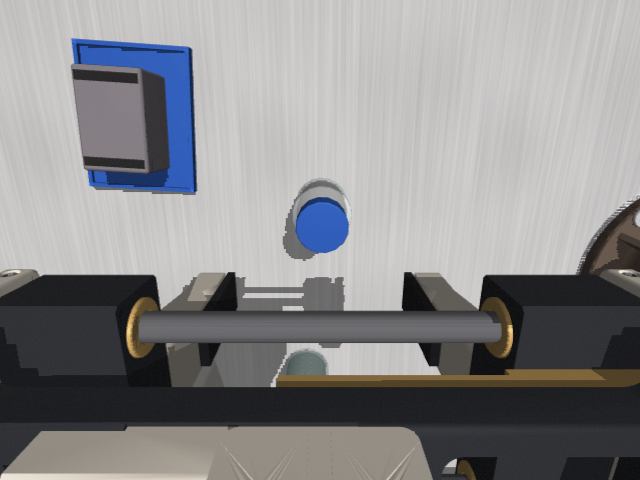

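```bash
python3 -m crank '{"delta_pos":[[0.015,0.001,-0.001],[0.035,0.001,-0.001],[0.055,0.001,-0.001],[0.075,0.001,-0.001],[0.09,0.001,-0.001],[0.1,0.001,-0.001],[0.105,0.001,-0.001],[0.105,0.001,-0.001],[0.105,0.001,-0.001],[0.105,0.001,-0.001],[0.105,0.001,-0.001],[0.105,0.001,-0.001]],"turn":[[0,0,0],[0,0,0],[0,0,0],[0,0,0],[0,0,0],[0,0,0],[0,0,0],[0,0,0],[0,0,0],[0,0,0],[0,0,0],[0,0,0]],"grip":[0.95,0.95,0.95,0.95,0.95,0.95,0.95,0.95,0.95,0.8,0.65,0.55]}'; python3 -m crank '{"delta_pos":[[0,0,0],[0,0,0],[0,0,0],[0,0,0],[0,0,0],[0,0,0]],"turn":[[0,0,0],[0,0,0],[0,0,0],[0,0,0],[0,0,0],[0,0,0]],"grip":[0.45,0.35,0.2,0.2,0.2,0.2]}';python3 plan.py 0.605 -0.171 0.19 180
```

```text
clock: 8.27
tool_pos: [0.4209, -0.0878, 0.0775]
orientation: [-78.0, 89.9, 12.0]
force: [-0.1, 0.8, -0.1]
opening: 0.0686
clock: 8.77
tool_pos: [0.4203, -0.0878, 0.0769]
orientation: [-69.0, 90.0, 21.0]
force: [-1.0, -1.3, 0.7]
opening: 0.0287
t 8.77 at [ 0.4203 -0.0878  0.0769] jaw 179.96 open 0.0287 F [-1.  -1.3  0.7] q [ 15.   4. -38.  -0. -48. -15.]
dpos [-0.1131 -0.1847 -0.083 ] turn [-0.0436  0.0006  0.0016]
```

```bash
python3 - <<'E'
from h import *
s=snapshot("wrist"); t=snapshot("side"); cv2.imwrite("pics/w5.png",np.hstack([s["pixels"][100:420,120:520],t["pixels"][100:420,250:650]]))
print(get_obs()["opening"])
E
```

```text
0.02117863059778987
```

View pics/w5.png

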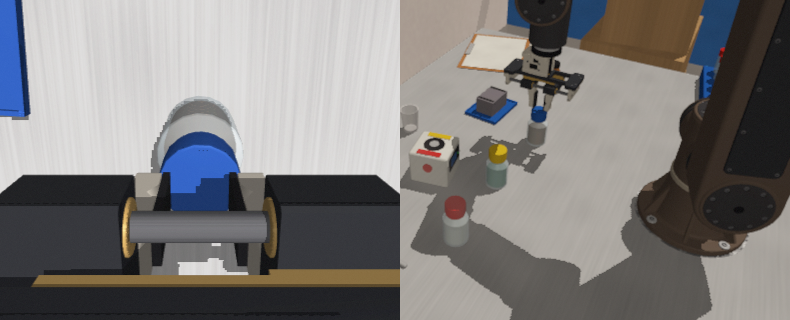

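```bash
python3 -m crank '{"delta_pos":[[0,0,0],[0,0,0],[0,0,0],[0,0,0],[0,0,0],[0,0,0],[0,0,0],[0,0,0],[0,0,0],[0,0,0]],"turn":[[0,0,0],[0,0,0],[0,0,0],[0,0,0],[0,0,0],[0,0,0],[0,0,0],[0,0,0],[0,0,0],[0,0,0]],"grip":[0.6,0.95,0.95,0.95,0.95,0.95,0.95,0.95,0.95,0.95]}'; python3 - <<'E'
from h import *
s=snapshot("wrist"); t=snapshot("side"); cv2.imwrite("pics/w6.png",np.hstack([s["pixels"][100:420,120:520],t["pixels"][100:420,250:650]]))
print(get_obs()["opening"])
for n,s,b in(("w",s,(200,440,100,330)),("t",t,(355,410,180,240))):
    H,S,V=hsv(s); v,u=np.mgrid[:480,:640]
    m=(S>120)&(V>40)&(H>100)&(H<130)&(u>b[0])&(u<b[1])&(v>b[2])&(v<b[3])
    P=height(s)[m]; print(n,m.sum(),np.percentile(P,[2,25,50,75,98],axis=0))
E
```

```text
clock: 9.7
tool_pos: [0.4204, -0.0879, 0.0768]
orientation: [-69.6, 90.0, 20.3]
force: [0.4, 0.2, 0.5]
opening: 0.0809
0.08284928994201432
w 5335 [[ 0.4012 -0.1097  0.0873]
 [ 0.4113 -0.1023  0.1049]
 [ 0.4202 -0.0932  0.1055]
 [ 0.4291 -0.0839  0.106 ]
 [ 0.4394 -0.0737  0.1068]]
t 303 [[ 0.4026 -0.2395  0.0021]
 [ 0.4147 -0.1953  0.0079]
 [ 0.4274 -0.0851  0.0918]
 [ 0.5536 -0.0719  0.1023]
 [ 0.5784 -0.0663  0.1044]]
```

View pics/w6.png

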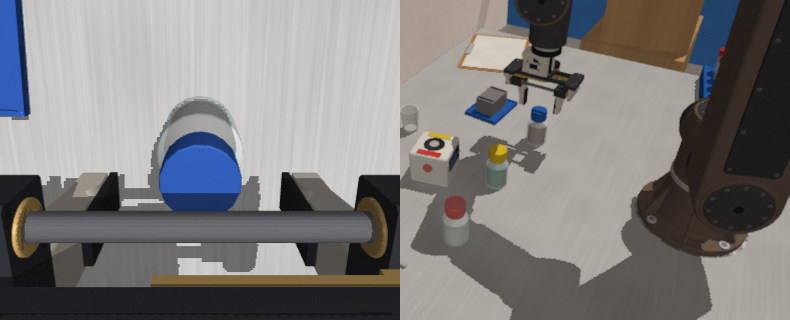

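```bash
python3 - <<'E'
from h import *
t=snapshot("side"); P=height(t); v,u=np.mgrid[:480,:640]
m=(u>360)&(u<440)&(v>175)&(v<225)&(abs(P[...,1]+.088)<.05)&(P[...,2]>.07)&(P[...,2]<.16)
for a,b in((.33,.40),(.40,.44),(.44,.52)):
    k=m&(P[...,0]>a)&(P[...,0]<b); q=P[k]; i=q[:,2].argmin() if len(q) else None
    print(a,k.sum(), q[i] if len(q) else '', np.percentile(q,[2,50,98],axis=0) if len(q) else '')
cv2.imwrite("pics/s7.png",cv2.resize(t["pixels"][140:290,340:490],None,fx=4,fy=4,interpolation=cv2.INTER_CUBIC))
E
python3 plan.py 0.42 -0.0915 0.076 180
```

```text
0.33 130 [ 0.3997 -0.0849  0.0888] [[ 0.3606 -0.0947  0.106 ]
 [ 0.37   -0.0785  0.1361]
 [ 0.3888 -0.0741  0.159 ]]
0.4 245 [ 0.405  -0.0747  0.0701] [[ 0.4007 -0.1067  0.0708]
 [ 0.4178 -0.0747  0.098 ]
 [ 0.4383 -0.0659  0.1047]]
0.44 150 [ 0.4411 -0.0832  0.0726] [[ 0.4411 -0.0974  0.101 ]
 [ 0.4672 -0.0793  0.1352]
 [ 0.4815 -0.0742  0.1584]]
t 9.85 at [ 0.4204 -0.0879  0.0769] jaw 179.95 open 0.0832 F [-0.5  0.4 -0.4] q [ 15.   4. -38.   0. -48. -15.]
dpos [ 0.0009  0.0004 -0.0036] turn [-0.0466  0.0001  0.0033]
```

View pics/s7.png

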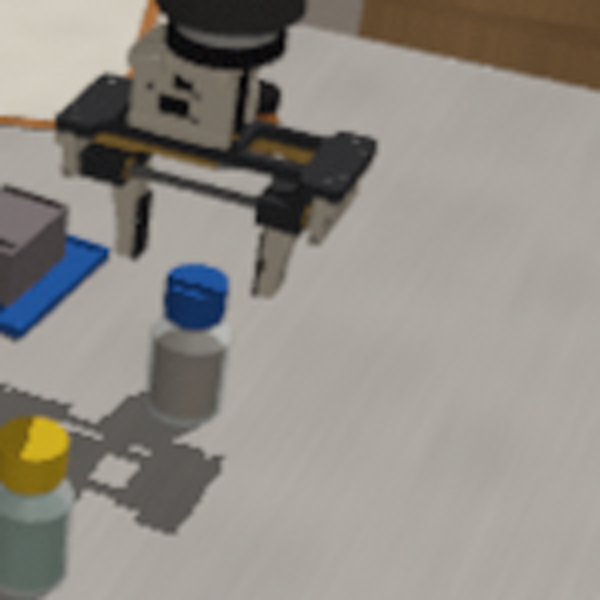

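The fingertips show at about z 0.105 in the side depth, though the stated TCP z is 0.077. I'll measure this offset directly in the wrist depth before going on.

```bash
python3 - <<'E'
from h import *
s=snapshot("wrist"); o,p,M=tool(); P=(height(s)-p)@M   # tool frame
for r in (270,274,278,284,300,330,360):
    print(r,[(c,np.round(P[r,c]*1000).tolist()) for c in (205,222,232,405,415,430)])
q=P[(abs(P[...,1])>.03)&(abs(P[...,1])<.07)&(P[...,0]<.02)&(P[...,0]>-.1)&(abs(P[...,2])<.03)]
print(np.percentile(q,[0,2,50,98,99.5],axis=0))
E
```

```text
270 [(205, [76.0, -96.0, 36.0]), (222, [75.0, -82.0, 35.0]), (232, [77.0, -74.0, 36.0]), (405, [76.0, 72.0, 36.0]), (415, [76.0, 80.0, 36.0]), (430, [77.0, 93.0, 36.0])]
274 [(205, [-41.0, -55.0, -11.0]), (222, [-42.0, -46.0, -11.0]), (232, [-38.0, -42.0, -10.0]), (405, [-37.0, 42.0, -9.0]), (415, [-42.0, 45.0, -12.0]), (430, [-41.0, 53.0, -11.0])]
278 [(205, [-47.0, -52.0, -12.0]), (222, [-45.0, -45.0, -11.0]), (232, [-42.0, -42.0, -9.0]), (405, [-39.0, 41.0, -8.0]), (415, [-43.0, 45.0, -10.0]), (430, [-47.0, 51.0, -11.0])]
284 [(205, [-53.0, -51.0, -11.0]), (222, [-49.0, -44.0, -10.0]), (232, [-44.0, -41.0, -7.0]), (405, [-39.0, 42.0, -5.0]), (415, [-49.0, 43.0, -10.0]), (430, [-53.0, 49.0, -11.0])]
300 [(205, [-69.0, -46.0, -12.0]), (222, [-61.0, -41.0, -7.0]), (232, [-45.0, -42.0, 1.0]), (405, [-42.0, 42.0, 2.0]), (415, [-57.0, 42.0, -6.0]), (430, [-57.0, 48.0, -6.0])]
330 [(205, [-119.0, -28.0, -29.0]), (222, [-119.0, -24.0, -29.0]), (232, [-118.0, -22.0, -29.0]), (405, [-118.0, 21.0, -29.0]), (415, [-119.0, 24.0, -29.0]), (430, [-119.0, 27.0, -30.0])]
360 [(205, [-81.0, -44.0, 7.0]), (222, [76.0, -89.0, 124.0]), (232, [75.0, -80.0, 123.0]), (405, [76.0, 78.0, 124.0]), (415, [76.0, 87.0, 124.0]), (430, [-81.0, 42.0, 7.0])]
[[-0.1    -0.0602 -0.0129]
 [-0.0989 -0.0567 -0.0117]
 [-0.0692 -0.0413 -0.0087]
 [-0.0378  0.0569  0.009 ]
 [-0.0358  0.0588  0.0102]]
```

The whole gripper sits about 33 mm behind the stated TCP: wrist depth gives -36 mm and side depth gives -29 mm. The riser was therefore held only near its top edge. I'll allow for the offset from here, aiming the TCP at z ≈ 0.043 for the caps.

```bash
python3 -m crank '{"delta_pos":[[0,0,-0.002],[0,0,-0.003],[0.006,0,-0.003],[0.014,0,-0.003],[0.022,0,-0.003],[0.029,0,-0.003],[0.033,0,-0.003],[0.033,0,-0.003],[0.033,0,-0.003],[0.033,0,-0.003],[0.033,0,-0.003],[0.033,0,-0.003]],"turn":[[0,0,0],[0,0,0],[0,0,0],[0,0,0],[0,0,0],[0,0,0],[0,0,0],[0,0,0],[0,0,0],[0,0,0],[0,0,0],[0,0,0]],"grip":[0.95,0.95,0.95,0.95,0.95,0.95,0.95,0.95,0.8,0.65,0.55,0.5]}'; python3 -m crank '{"delta_pos":[[0,0,0],[0,0,0],[0,0,0],[0,0,0],[0,0,0],[0,0,0],[0,0,0]],"turn":[[0,0,0],[0,0,0],[0,0,0],[0,0,0],[0,0,0],[0,0,0],[0,0,0]],"grip":[0.45,0.4,0.3,0.3,0.3,0.3,0.3]}';python3 plan.py 0.605 -0.171 0.15 180; python3 - <<'E'
from h import *
s=snapshot("wrist"); t=snapshot("side"); cv2.imwrite("pics/w8.png",np.hstack([s["pixels"][100:420,120:520],cv2.resize(t["pixels"][140:300,340:540],(400,320))]))
print(get_obs()["opening"])
E
```

```text
clock: 10.9
tool_pos: [0.4206, -0.0908, 0.0442]
orientation: [-78.0, 90.0, 12.0]
force: [0.4, 0.3, -0.6]
opening: 0.0618
clock: 11.48
tool_pos: [0.4203, -0.0909, 0.044]
orientation: [-131.2, 90.0, -41.2]
force: [-1.1, 0.8, 2.9]
opening: 0.0436
t 11.48 at [ 0.4203 -0.0909  0.044 ] jaw 179.96 open 0.0436 F [-1.1  0.8  2.9] q [ 14.   7. -41.   0. -43. -14.]
dpos [-0.106  -0.1847 -0.08  ] turn [-0.0442 -0.0022  0.0025]
0.04354886225990398
```

View pics/w8.png

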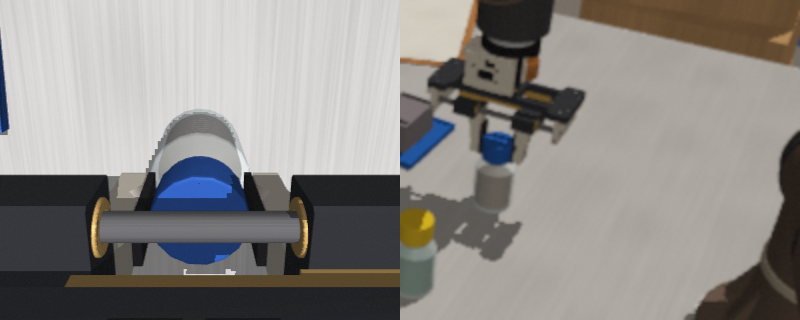

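```bash
python3 -m crank '{"delta_pos":[[-0.01,0,0],[-0.03,0,0],[-0.055,0,0],[-0.08,-0.01,-0.004],[-0.1,-0.03,-0.012],[-0.106,-0.055,-0.024],[-0.106,-0.08,-0.035],[-0.106,-0.105,-0.046],[-0.106,-0.13,-0.057],[-0.106,-0.155,-0.067],[-0.106,-0.173,-0.075],[-0.106,-0.183,-0.08]],"turn":[[0,0,0],[0,0,0],[0,0,0],[0,0,0],[0,0,0],[0,0,0],[0,0,0],[0,0,0],[0,0,0],[0,0,0],[0,0,0],[0,0,0]],"grip":[0.3,0.3,0.3,0.3,0.3,0.3,0.3,0.3,0.3,0.3,0.3,0.3]}'; python3 -m crank '{"delta_pos":[[0,0,0],[0,0,0],[0,0,0]],"turn":[[0,0,0],[0,0,0],[0,0,0]],"grip":[0.3,0.3,0.3]}';python3 plan.py 0.604 -0.171 0.101 180; python3 - <<'E'
from h import *
s=snapshot("wrist"); cv2.imwrite("pics/w9.png",s["pixels"])
E
```

```text
clock: 12.58
tool_pos: [0.6047, -0.1718, 0.1482]
orientation: [87.6, 89.9, 177.5]
force: [0.6, 0.5, -2.2]
opening: 0.0433
clock: 12.83
tool_pos: [0.6022, -0.1707, 0.1493]
orientation: [72.5, 89.9, 162.4]
force: [0.5, 0.0, -2.9]
opening: 0.0433
t 12.83 at [ 0.6022 -0.1707  0.1493] jaw 179.94 open 0.0433 F [ 0.5  0.  -2.9] q [  2.  18.  -9.  -0. -63.  -2.]
dpos [ 0.0483 -0.0019 -0.0003] turn [-0.0572  0.0229 -0.0722]
```

View pics/w9.png

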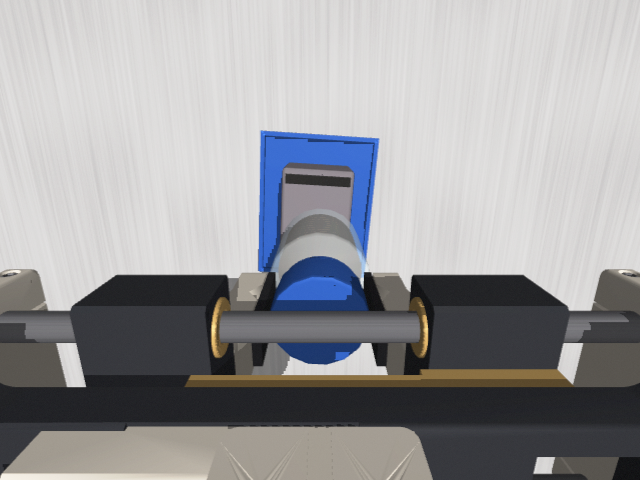

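```bash
python3 - <<'E'
from h import *
s=snapshot("wrist"); q=ray(s,[[283,168],[353,170]],.056)[:,:2]; m=q.mean(0); d=q[0]-q[1]; print(q,np.linalg.norm(d)); d/=np.linalg.norm(d); print(m+.045*np.array([-d[1],d[0]]))
E
```

```text
[[ 0.632  -0.2179]
 [ 0.5745 -0.2162]] 0.05755726447371393
[ 0.6046 -0.172 ]
```

```bash
python3 -m crank '{"delta_pos":[[0.008,-0.001,0],[0.018,-0.002,0],[0.028,-0.002,0],[0.036,-0.002,0],[0.041,-0.002,0],[0.044,-0.002,0],[0.046,-0.002,0],[0.047,-0.002,0],[0.048,-0.002,0],[0.0485,-0.002,0],[0.0485,-0.002,0],[0.0485,-0.002,0]],"turn":[[0,0,0],[0,0,0],[0,0,0],[0,0,0],[0,0,0],[0,0,0],[0,0,0],[0,0,0],[0,0,0],[0,0,0],[0,0,0],[0,0,0]],"grip":[0.3,0.3,0.3,0.3,0.3,0.3,0.3,0.3,0.3,0.3,0.3,0.3]}'; python3 plan.py 0.6045 -0.171 0.099 180
```

```text
clock: 13.93
tool_pos: [0.6054, -0.171, 0.1016]
orientation: [-92.2, 90.0, -2.2]
force: [0.0, 0.2, -2.7]
opening: 0.0432
t 13.93 at [ 0.6054 -0.171   0.1016] jaw 179.95 open 0.0432 F [ 0.   0.2 -2.7] q [  2.  20. -12.   0. -57.  -2.]
dpos [0.0026 0.0009 0.    ] turn [-0.0456 -0.001   0.0263]
```

Still carrying about 2 N, so the bottle isn't down yet. I'll go down 2.5 mm and check the force.

```bash
python3 -m crank '{"delta_pos":[[0.0005,0,0],[0.001,0,0],[0.0015,0,0],[0.002,0,0],[0.002,0,0],[0.002,0,0]],"turn":[[0,0,0],[0,0,0],[0,0,0],[0,0,0],[0,0,0],[0,0,0]],"grip":[0.3,0.3,0.3,0.3,0.3,0.3]}'; python3 plan.py 0.6045 -0.171 0.099 180
```

```text
clock: 14.43
tool_pos: [0.6054, -0.1711, 0.1]
orientation: [-115.2, 90.0, -25.2]
force: [-2.0, 0.7, 5.2]
opening: 0.0439
t 14.43 at [ 0.6054 -0.1711  0.1   ] jaw 179.97 open 0.0439 F [-2.   0.7  5.2] q [  2.  20. -12.   0. -57.  -2.]
dpos [0.001  0.0009 0.0001] turn [-0.0336 -0.0142  0.0302]
```

```bash
python3 -m crank '{"delta_pos":[[0,0,0],[0,0,0],[0,0,0],[0,0,0],[0,0,0],[-0.01,0,0],[-0.03,0,0],[-0.05,0,0],[-0.075,0,0],[-0.1,0,0],[-0.1,0,0],[-0.1,0,0]],"turn":[[0,0,0],[0,0,0],[0,0,0],[0,0,0],[0,0,0],[0,0,0],[0,0,0],[0,0,0],[0,0,0],[0,0,0],[0,0,0],[0,0,0]],"grip":[0.55,0.65,0.75,0.85,0.9,0.9,0.9,0.9,0.9,0.9,0.9,0.9]}'; python3 plan.py 0.438 0.123 0.2 192.4; python3 - <<'E'
from h import *
s=snapshot("wrist"); H,S,V=hsv(s); P=height(s)
m=(S>120)&(V>40)&(H>100)&(H<130)&(P[...,2]>.155)&(P[...,2]<.17); q=P[m]; print(m.sum(),np.percentile(q,[1,50,99],axis=0))
E
```

```text
clock: 15.43
tool_pos: [0.6064, -0.1711, 0.2021]
orientation: [-92.2, 89.8, -2.3]
force: [-0.2, -0.2, -0.4]
opening: 0.0788
t 15.43 at [ 0.6064 -0.1711  0.2021] jaw 179.96 open 0.0788 F [-0.2 -0.2 -0.4] q [  2.  16.  -5.   0. -69.  -2.]
dpos [0.0013 0.1686 0.294 ] turn [-12.4422  -0.0366   0.2467]
2770 [[ 0.5848 -0.1896  0.1571]
 [ 0.6051 -0.17    0.1616]
 [ 0.6253 -0.1488  0.1631]]
```

```bash
python3 -m crank '{"delta_pos":[[0,0.007,0.012],[0,0.02,0.036],[0,0.037,0.065],[0,0.055,0.096],[0,0.073,0.127],[0,0.09,0.158],[0,0.108,0.188],[0,0.125,0.218],[0,0.142,0.248],[0,0.157,0.274],[0,0.166,0.29],[0,0.169,0.294]],"turn":[[-1,0,0],[-2,0,0],[-3,0,0],[-4,0,0],[-5,0,0],[-6,0,0],[-7,0,0],[-8.5,0,0],[-10,0,0],[-11.5,0,0],[-12.4,0,0],[-12.4,0,0]],"grip":[0.9,0.9,0.9,0.9,0.9,0.9,0.9,0.9,0.9,0.9,0.9,0.9]}'; python3 -m crank '{"delta_pos":[[0,0,0],[0,0,0],[0,0,0]],"turn":[[0,0,0],[0,0,0],[0,0,0]],"grip":[0.9,0.9,0.9]}'; python3 - <<'E'
from h import *
s=snapshot("wrist"); H,S,V=hsv(s); P=height(s)
m=(S>120)&(V>40)&(H>18)&(H<35)&(P[...,2]>.1)&(P[...,2]<.115); q=P[m]; print(m.sum(),np.percentile(q,[1,50,99],axis=0))
E
python3 plan.py 0.438 0.121 0.043 192.4
```

```text
clock: 16.48
tool_pos: [0.4345, 0.1249, 0.1988]
orientation: [80.1, 90.0, -177.3]
force: [-0.0, -0.3, -0.5]
opening: 0.0789
clock: 16.73
tool_pos: [0.4365, 0.1225, 0.199]
orientation: [120.0, 90.0, -137.6]
force: [1.4, -0.0, 0.3]
opening: 0.0789
1924 [[0.4193 0.1031 0.1021]
 [0.4392 0.123  0.1056]
 [0.459  0.1437 0.1072]]
t 16.78 at [0.4366 0.1224 0.199 ] jaw -167.71 open 0.0786 F [-0.3 -0.8  0. ] q [ 41.  -1. -25.   0. -66. -28.]
dpos [ 0.156  -0.0011 -0.0016] turn [-0.1093 -0.0209 -0.0373]
```

```bash
python3 -m crank '{"delta_pos":[[0.01,-0.001,0],[0.03,-0.0025,0],[0.055,-0.0025,0],[0.08,-0.0025,0],[0.1,-0.0025,0],[0.12,-0.0025,0],[0.137,-0.0025,0],[0.149,-0.0025,0],[0.155,-0.0025,0],[0.155,-0.0025,0],[0.155,-0.0025,0],[0.155,-0.0025,0]],"turn":[[0,0,0],[0,0,0],[0,0,0],[0,0,0],[0,0,0],[0,0,0],[0,0,0],[0,0,0],[0,0,0],[0,0,0],[0,0,0],[0,0,0]],"grip":[0.9,0.9,0.9,0.9,0.9,0.9,0.9,0.9,0.9,0.9,0.75,0.65]}'; python3 -m crank '{"delta_pos":[[0,0,0],[0,0,0],[0,0,0],[0,0,0],[0,0,0],[0,0,0],[0,0,0],[0,0,0]],"turn":[[0,0,0],[0,0,0],[0,0,0],[0,0,0],[0,0,0],[0,0,0],[0,0,0],[0,0,0]],"grip":[0.55,0.45,0.4,0.3,0.3,0.3,0.3,0.3]}';python3 plan.py 0.611 0.0723 0.16 192.4
```

```text
clock: 17.78
tool_pos: [0.4395, 0.1237, 0.0449]
orientation: [-72.6, 89.9, 29.7]
force: [0.4, 0.2, 1.1]
opening: 0.0703
clock: 18.45
tool_pos: [0.4392, 0.1238, 0.0447]
orientation: [-72.0, 90.0, 30.4]
force: [-1.3, 0.3, 6.4]
opening: 0.0433
t 18.45 at [0.4392 0.1238 0.0447] jaw -167.64 open 0.0433 F [-1.3  0.3  6.4] q [ 41.   9. -37.   0. -44. -28.]
dpos [-0.1152 -0.1569 -0.0871] turn [-0.0361  0.0093  0.0286]
```

```bash
python3 -m crank '{"delta_pos":[[-0.01,0,0],[-0.03,0,0],[-0.055,0,0],[-0.08,0,0],[-0.1,-0.005,-0.01],[-0.112,-0.02,-0.025],[-0.115,-0.045,-0.045],[-0.115,-0.075,-0.06],[-0.115,-0.105,-0.075],[-0.115,-0.132,-0.085],[-0.115,-0.15,-0.087],[-0.115,-0.157,-0.087]],"turn":[[0,0,0],[0,0,0],[0,0,0],[0,0,0],[0,0,0],[0,0,0],[0,0,0],[0,0,0],[0,0,0],[0,0,0],[0,0,0],[0,0,0]],"grip":[0.3,0.3,0.3,0.3,0.3,0.3,0.3,0.3,0.3,0.3,0.3,0.3]}'; python3 -m crank '{"delta_pos":[[0,0,0],[0,0,0],[0,0,0],[0,0,0]],"turn":[[0,0,0],[0,0,0],[0,0,0],[0,0,0]],"grip":[0.3,0.3,0.3,0.3]}';python3 plan.py 0.611 0.0723 0.0465 192.4; python3 - <<'E'
from h import *
s=snapshot("wrist"); cv2.imwrite("pics/w10.png",s["pixels"])
t=snapshot("top"); P=height(t);v,u=np.mgrid[:480,:640]
m=(P[...,2]>.08)&(P[...,2]<.1)&(u>200)&(u<290)&(v>205)&(v<285); c=big(m)[0]; print(rect(t,c,.09))
E
```

```text
clock: 19.45
tool_pos: [0.6127, 0.0716, 0.1576]
orientation: [102.7, 89.9, -155.0]
force: [0.2, 0.4, -2.3]
opening: 0.0433
clock: 19.78
tool_pos: [0.61, 0.0725, 0.1596]
orientation: [-0.6, 90.0, 101.8]
force: [-0.3, -0.1, -0.6]
opening: 0.0435
t 19.78 at [0.61   0.0725 0.1596] jaw -167.61 open 0.0435 F [-0.3 -0.1 -0.6] q [ 25.  16. -10.  -0. -64. -13.]
dpos [ 0.1131 -0.001  -0.0004] turn [-0.0143  0.0137  0.0001]
[  0.5896   0.1677 101.0127  99.4225  12.5918]
```

View pics/w10.png

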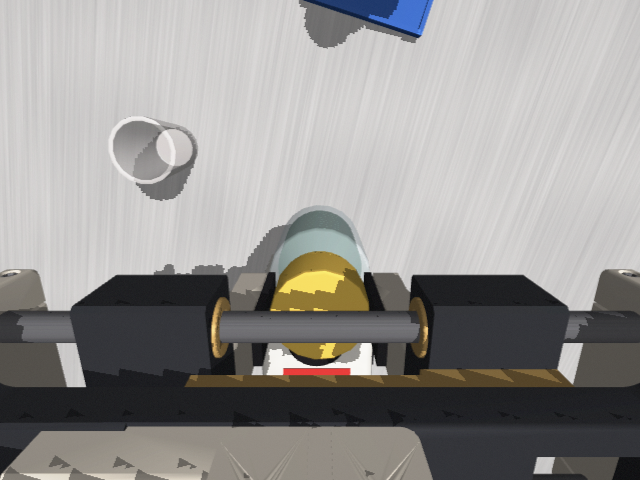

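```bash
python3 -m crank '{"delta_pos":[[0.008,-0.001,0],[0.025,-0.001,0],[0.045,-0.001,0],[0.065,-0.001,0],[0.08,-0.001,0],[0.092,-0.001,0],[0.101,-0.001,0],[0.107,-0.001,0],[0.11,-0.001,0],[0.112,-0.001,0],[0.112,-0.001,0],[0.112,-0.001,0]],"turn":[[0,0,0],[0,0,0],[0,0,0],[0,0,0],[0,0,0],[0,0,0],[0,0,0],[0,0,0],[0,0,0],[0,0,0],[0,0,0],[0,0,0]],"grip":[0.3,0.3,0.3,0.3,0.3,0.3,0.3,0.3,0.3,0.3,0.3,0.3]}';python3 -m crank '{"delta_pos":[[0.001,0,0],[0.0015,0,0],[0.0025,0,0],[0.003,0,0],[0.003,0,0]],"turn":[[0,0,0],[0,0,0],[0,0,0],[0,0,0],[0,0,0]],"grip":[0.3,0.3,0.3,0.3,0.3]}'; python3 plan.py 0.611 0.0723 0.0445 192.4
```

```text
clock: 20.88
tool_pos: [0.6123, 0.0726, 0.0479]
orientation: [-83.7, 89.9, 18.7]
force: [1.0, 0.1, -0.8]
opening: 0.0434
clock: 21.3
tool_pos: [0.6121, 0.0725, 0.0448]
orientation: [-96.3, 90.0, 6.0]
force: [-1.6, -0.0, 1.8]
opening: 0.0431
t 21.3 at [0.6121 0.0725 0.0448] jaw -167.64 open 0.0431 F [-1.6 -0.   1.8] q [ 25.  22. -17.   0. -50. -13.]
dpos [0.0003 0.0011 0.0001] turn [-0.0409 -0.0028  0.0249]
```

```bash
python3 -m crank '{"delta_pos":[[0.0005,0,0],[0.0005,0,0],[0.0005,0,0],[0.0005,0,0],[0.0005,0,0],[0.0005,0,0],[-0.01,0,0],[-0.03,0,0],[-0.06,0,0],[-0.09,0,0],[-0.12,0,0],[-0.15,0,0]],"turn":[[0,0,0],[0,0,0],[0,0,0],[0,0,0],[0,0,0],[0,0,0],[0,0,0],[0,0,0],[0,0,0],[0,0,0],[0,0,0],[0,0,0]],"grip":[0.5,0.6,0.7,0.8,0.85,0.85,0.85,0.85,0.85,0.85,0.85,0.85]}'; python3 -m crank '{"delta_pos":[[0,0,0],[0,0,0],[0,0,0]],"turn":[[0,0,0],[0,0,0],[0,0,0]],"grip":[0.9,0.9,0.9]}'; python3 plan.py 0.433 0.324 0.2 192.4;  python3 - <<'E'
from h import *
s=snapshot("wrist"); H,S,V=hsv(s); P=height(s)
m=(S>120)&(V>40)&(H>18)&(H<35)&(P[...,2]>.1)&(P[...,2]<.115); q=P[m]; print(m.sum(),np.percentile(q,[1,50,99],axis=0))
E
```

```text
clock: 22.3
tool_pos: [0.6118, 0.0723, 0.1968]
orientation: [-94.4, 90.0, 8.0]
force: [1.0, 0.7, -0.5]
opening: 0.0744
clock: 22.55
tool_pos: [0.6116, 0.0725, 0.1946]
orientation: [-33.2, 90.0, 69.2]
force: [0.6, -0.2, -0.6]
opening: 0.0787
t 22.55 at [0.6116 0.0725 0.1946] jaw -167.65 open 0.0787 F [ 0.6 -0.2 -0.6] q [ 25.  15.  -7.  -0. -68. -13.]
dpos [-0.0053  0.1207  0.2839] turn [-0.0546  0.0251  0.0164]
1969 [[0.5922 0.0518 0.1023]
 [0.6121 0.0716 0.1056]
 [0.632  0.0923 0.1072]]
```

```bash
python3 -m crank '{"delta_pos":[[-0.005,0.005,0.012],[-0.005,0.015,0.035],[-0.005,0.026,0.062],[-0.005,0.039,0.092],[-0.005,0.052,0.122],[-0.005,0.065,0.152],[-0.005,0.078,0.182],[-0.005,0.09,0.212],[-0.005,0.102,0.24],[-0.005,0.112,0.264],[-0.005,0.119,0.28],[-0.005,0.121,0.284]],"turn":[[0,0,0],[0,0,0],[0,0,0],[0,0,0],[0,0,0],[0,0,0],[0,0,0],[0,0,0],[0,0,0],[0,0,0],[0,0,0],[0,0,0]],"grip":[0.9,0.9,0.9,0.9,0.9,0.9,0.9,0.9,0.9,0.9,0.9,0.9]}'; python3 -m crank '{"delta_pos":[[0,0,0],[0,0,0],[0,0,0]],"turn":[[0,0,0],[0,0,0],[0,0,0]],"grip":[0.9,0.9,0.9]}'; python3 - <<'E'
from h import *
s=snapshot("wrist"); H,S,V=hsv(s); P=height(s)
m=(S>120)&(V>40)&((H<8)|(H>172))&(P[...,2]>.1)&(P[...,2]<.115); q=P[m]; print(m.sum(),np.percentile(q,[1,50,99],axis=0))
E
python3 plan.py 0.433 0.322 0.0435 192.4
```

```text
clock: 23.6
tool_pos: [0.4309, 0.3258, 0.1986]
orientation: [123.2, 89.9, -134.3]
force: [-0.6, 0.0, -0.0]
opening: 0.0788
clock: 23.85
tool_pos: [0.4331, 0.3233, 0.1991]
orientation: [139.5, 90.0, -118.1]
force: [0.3, 0.1, 0.1]
opening: 0.0788
1903 [[0.4151 0.3068 0.1019]
 [0.435  0.3265 0.1056]
 [0.4549 0.3476 0.1072]]
t 23.9 at [0.4333 0.3232 0.1991] jaw -167.71 open 0.0787 F [0.6 0.1 0.3] q [ 58.   8. -16.   0. -67. -45.]
dpos [ 0.1556  0.0004 -0.001 ] turn [-0.107  -0.0263 -0.0257]
```

```bash
python3 -m crank '{"delta_pos":[[0.01,-0.001,0.001],[0.03,-0.0025,0.003],[0.055,-0.0025,0.003],[0.08,-0.0025,0.003],[0.1,-0.0025,0.003],[0.12,-0.0025,0.003],[0.137,-0.0025,0.003],[0.149,-0.0025,0.003],[0.155,-0.0025,0.003],[0.155,-0.0025,0.003],[0.155,-0.0025,0.003],[0.155,-0.0025,0.003]],"turn":[[0,0,0],[0,0,0],[0,0,0],[0,0,0],[0,0,0],[0,0,0],[0,0,0],[0,0,0],[0,0,0],[0,0,0],[0,0,0],[0,0,0]],"grip":[0.9,0.9,0.9,0.9,0.9,0.9,0.9,0.9,0.9,0.9,0.75,0.65]}'; python3 -m crank '{"delta_pos":[[0,0,0],[0,0,0],[0,0,0],[0,0,0],[0,0,0],[0,0,0],[0,0,0],[0,0,0]],"turn":[[0,0,0],[0,0,0],[0,0,0],[0,0,0],[0,0,0],[0,0,0],[0,0,0],[0,0,0]],"grip":[0.55,0.45,0.4,0.3,0.3,0.3,0.3,0.3]}';python3 plan.py 0.569 0.2637 0.16 192.4
```

```text
clock: 24.9
tool_pos: [0.4353, 0.3278, 0.045]
orientation: [-54.6, 89.9, 47.8]
force: [-0.4, 0.3, 1.0]
opening: 0.0702
clock: 25.57
tool_pos: [0.4349, 0.3277, 0.0447]
orientation: [-62.4, 90.0, 40.0]
force: [-1.1, -0.8, 5.8]
opening: 0.0439
t 25.57 at [0.4349 0.3277 0.0447] jaw -167.63 open 0.0439 F [-1.1 -0.8  5.8] q [ 58.  17. -27.   0. -47. -45.]
dpos [-0.1152 -0.1173 -0.0912] turn [-0.0333  0.0138  0.0264]
```

```bash
python3 -m crank '{"delta_pos":[[-0.01,0,0],[-0.03,0,0],[-0.055,0,0],[-0.08,0,0],[-0.1,-0.006,-0.005],[-0.112,-0.02,-0.015],[-0.115,-0.04,-0.03],[-0.115,-0.062,-0.048],[-0.115,-0.085,-0.066],[-0.115,-0.103,-0.08],[-0.115,-0.114,-0.088],[-0.115,-0.117,-0.091]],"turn":[[0,0,0],[0,0,0],[0,0,0],[0,0,0],[0,0,0],[0,0,0],[0,0,0],[0,0,0],[0,0,0],[0,0,0],[0,0,0],[0,0,0]],"grip":[0.3,0.3,0.3,0.3,0.3,0.3,0.3,0.3,0.3,0.3,0.3,0.3]}'; python3 -m crank '{"delta_pos":[[0,0,0],[0,0,0],[0,0,0],[0,0,0]],"turn":[[0,0,0],[0,0,0],[0,0,0],[0,0,0]],"grip":[0.3,0.3,0.3,0.3]}';python3 plan.py 0.569 0.2637 0.0465 192.4
```

```text
clock: 26.57
tool_pos: [0.5698, 0.2624, 0.1589]
orientation: [123.3, 89.9, -134.5]
force: [-0.3, 0.7, -1.5]
opening: 0.0437
clock: 26.9
tool_pos: [0.5677, 0.2642, 0.1596]
orientation: [-19.8, 90.0, 82.6]
force: [0.6, 0.0, -0.8]
opening: 0.0431
t 26.9 at [0.5677 0.2642 0.1596] jaw -167.59 open 0.0431 F [ 0.6  0.  -0.8] q [ 43.  17.  -8.  -0. -64. -30.]
dpos [ 0.1131 -0.0012 -0.0008] turn [0.013  0.0138 0.005 ]
```

```bash
python3 -m crank '{"delta_pos":[[0.008,-0.001,-0.001],[0.025,-0.001,-0.001],[0.045,-0.001,-0.001],[0.065,-0.001,-0.001],[0.08,-0.001,-0.001],[0.092,-0.001,-0.001],[0.101,-0.001,-0.001],[0.107,-0.001,-0.001],[0.11,-0.001,-0.001],[0.112,-0.001,-0.001],[0.112,-0.001,-0.001],[0.112,-0.001,-0.001]],"turn":[[0,0,0],[0,0,0],[0,0,0],[0,0,0],[0,0,0],[0,0,0],[0,0,0],[0,0,0],[0,0,0],[0,0,0],[0,0,0],[0,0,0]],"grip":[0.3,0.3,0.3,0.3,0.3,0.3,0.3,0.3,0.3,0.3,0.3,0.3]}';python3 -m crank '{"delta_pos":[[0.001,0,0],[0.0015,0,0],[0.0025,0,0],[0.003,0,0],[0.0035,0,0],[0.0035,0,0]],"turn":[[0,0,0],[0,0,0],[0,0,0],[0,0,0],[0,0,0],[0,0,0]],"grip":[0.3,0.3,0.3,0.3,0.3,0.3]}'; python3 plan.py 0.569 0.2637 0.0445 192.4
```

```text
clock: 27.9
tool_pos: [0.5701, 0.2631, 0.048]
orientation: [-66.2, 89.9, 36.1]
force: [-0.4, 1.4, -0.7]
opening: 0.0432
clock: 28.4
tool_pos: [0.5699, 0.2629, 0.0448]
orientation: [-84.9, 90.0, 17.4]
force: [-2.4, -1.2, 4.7]
opening: 0.0434
t 28.4 at [0.5699 0.2629 0.0448] jaw -167.63 open 0.0434 F [-2.4 -1.2  4.7] q [ 43.  23. -16.   0. -51. -30.]
dpos [0.0003 0.0007 0.001 ] turn [-0.0318  0.0035  0.0399]
```

```bash
python3 -m crank '{"delta_pos":[[0,0,0],[0,0,0],[0,0,0],[0,0,0],[0,0,0],[0,0,0],[-0.01,0,0],[-0.03,0,0],[-0.06,0,0],[-0.09,0,0],[-0.12,0,0],[-0.15,0,0]],"turn":[[0,0,0],[0,0,0],[0,0,0],[0,0,0],[0,0,0],[0,0,0],[0,0,0],[0,0,0],[0,0,0],[0,0,0],[0,0,0],[0,0,0]],"grip":[0.5,0.6,0.7,0.8,0.85,0.85,0.85,0.85,0.85,0.85,0.85,0.85]}'; python3 -m crank '{"delta_pos":[[-0.01,0.01,0.02],[-0.01,0.03,0.05],[-0.01,0.05,0.08],[-0.01,0.07,0.11],[-0.01,0.09,0.14],[-0.01,0.1,0.16],[-0.01,0.1,0.16],[-0.01,0.1,0.16],[-0.01,0.1,0.16],[-0.01,0.1,0.16],[-0.01,0.1,0.16],[-0.01,0.1,0.16]],"turn":[[0,0,0],[0,0,0],[0,0,0],[0,0,0],[0,0,0],[0,0,0],[0,0,0],[0,0,0],[0,0,0],[0,0,0],[0,0,0],[0,0,0]],"grip":[0.9,0.9,0.9,0.9,0.9,0.9,0.9,0.9,0.9,0.9,0.9,0.9]}'; python3 - <<'E'
from h import *
s=snapshot("top"); t=snapshot("side"); print(get_obs()["tool_pos"])
cv2.imwrite("pics/end.png",np.vstack([s["pixels"][140:340,100:540],t["pixels"][110:390,170:610]]))
H,S,V=hsv(s); P=height(s); z=P[...,2]; sat=(S>140)&(V>50); c0=np.array([.5900,.1678]); a=np.radians(12.4); B=np.array([[np.cos(a),-np.sin(a)],[np.sin(a),np.cos(a)]])
for n,m in(("red",(H<8)|(H>172)),("yel",(H>18)&(H<35)),("blue",(H>100)&(H<130))):
    lo,hi=(.15,.17) if n=="blue" else (.1,.115)
    m=m&sat&(z>lo)&(z<hi)
    if not m.any(): print(n,"hidden"); continue
    (x,y),r=cv2.minEnclosingCircle(big(m)[0]); p=ray(s,[[x,y]],(.161 if n=="blue" else .105))[0]; print(n,p,r,"in pump",(p[:2]-c0)@B)
m=(z>.045)&(z<.065)&(P[...,1]<-.1)&(P[...,1]>-.24)&(P[...,0]>.54)&(P[...,0]<.67); print("riser",[rect(s,c,.056) for c in big(m,2)])
for n,b,lo in(('beaker',(280,320,160,200),.02),('jar',(490,530,260,295),.04)):
    v,u=np.mgrid[:480,:640];m=(z>lo)&(u>=b[0])&(u<b[1])&(v>=b[2])&(v<b[3]); print(n,m.sum(),np.median(P[m],0))
E
```

```text
clock: 29.4
tool_pos: [0.5696, 0.2626, 0.1962]
orientation: [-80.2, 90.0, 22.1]
force: [0.6, 0.4, -0.5]
opening: 0.0743
clock: 30.4
tool_pos: [0.4384, 0.397, 0.2039]
orientation: [150.5, 90.0, -107.2]
force: [0.2, -0.0, -0.3]
opening: 0.0787
[0.4382 0.3972 0.2038]
red [0.5676 0.2626 0.105 ] 9.513249397277832 in pump [-0.0015  0.0974]
yel [0.61   0.0737 0.105 ] 8.860122680664062 in pump [-0.0007 -0.0962]
blue [ 0.6045 -0.166   0.161 ] 9.846128463745117 in pump [-0.0575 -0.3292]
riser [array([ 0.605 , -0.1707, 89.9483, 61.942 , 87.6512])]
beaker 320 [0.7711 0.0444 0.0555]
jar 299 [ 0.5164 -0.4652  0.0584]
```

View pics/end.png

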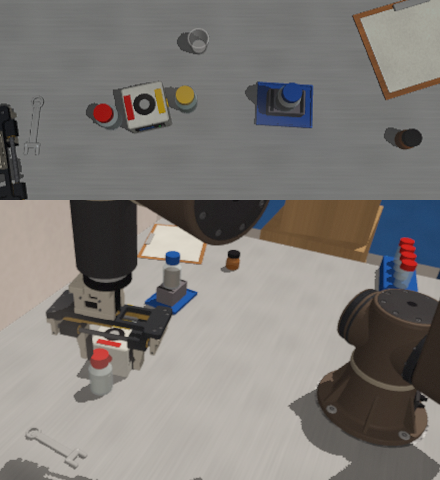

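```bash
python3 -c '
from plant import *
print(close_job())'
```

```text
the job is handed in; nothing more can be done
None
```

The dosing station is set out and handed in at about 30.5 s on the robot's clock. No verdict came back. No bottle was tipped or dropped as far as the pictures and force readings show.

| Item | Last check (top camera) | Limit |
|---|---|---|
| Riser on the tray | about 2 mm off centre, about 1.3° (0.02 rad) out | 12 mm, 0.17 rad |
| Blue-capped bottle on the riser | about 5 mm off the riser's middle; wrist camera said about 2.5 mm | 12 mm |
| Red-capped bottle, pump frame | x -1.5 mm, y +97 mm | x ±15 mm, y 83 to 113 mm |
| Yellow-capped bottle, pump frame | x -1 mm, y -96 mm | x ±15 mm, y -113 to -83 mm |
| Beaker and jar | still within 2 mm of their start | 25 mm |

I only checked the wrench by eye in the last picture; it looked unmoved.

**Fingers shorter than stated:** the real fingertips sit about 33 mm behind the stated TCP. The two cameras disagreed on the exact figure: the wrist gave 36 mm and the side 29 mm. The first try at the blue cap therefore closed above it without moving the bottle, and the riser had been held only near its top edge. I corrected for this from then on.

**Camera disagreement:** the wrist and top cameras differed by 2 to 5 mm, which is inside all the tolerances.

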